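# Turn the tyre valve to the top on the wheel stand and set the brake

### The job

The trailer tyre on the leaning bench stand is to be pumped up, so its valve must be at the top and the wheel must be held. Without gripping anything, push the spokes round one after another with your fingertips until the valve stem stands at the very top of the wheel, straight above the axle; then press the brake paddle down until the shoe bears on the tyre and stays on. Do not push on the valve itself, do not lift the axle out of its slots, and leave the tools that lie about where they are.

Things in the scene. Friction and masses are not known exactly. Their poses are not given: they have to be found in the camera images.
- wheel (a joint): turn of the wheel on its axle (rad, any number of turns): 0 (or a multiple of 2 pi) = valve at the very top; grows clockwise as seen from the robot's side. The bearings are stiff and the wheel is balanced: 1.5 to 3 N on a spoke turns it, and after a slow push it stops within a few degrees and stays.
- hub (a point): centre of the wheel on the axle line, 150 mm above the table. The wheel leans back 35 degrees: its plane's upward line points up and away from the robot. x axis along the axle, away from the robot and 35 degrees downward; z axis from the axle to the valve, turning with the wheel
- spokes: five cast aluminium spokes at 36, 108, 180, 252 and 324 degrees round from the valve, 14 mm wide, reaching 15 mm to either side of the wheel's middle plane, free from 24 mm (hub) to 104 mm (rim) from the axle line. Origin, axes as hub. Fingers pointing down, or slanting up to 30 degrees forward, reach in between them from the robot's side above the front rail, which screens the lower half.
- valve: black rubber valve stem with black cap, 10 mm thick, leaning from the inside of the rim (104 mm from the axle) inwards and 13 mm towards the robot's side, ending 63 mm from the axle; not to be pushed on. Origin and axes as hub
- valve_cap (a point): the valve's cap, 68 mm from the axle line and 13.5 mm to the robot's side of the wheel's middle plane
- axle (a joint): how far the axle has been lifted out of its open-topped slots (m): 0 = lying home; wheel and axle weigh about 1.9 kg and lie there by weight alone
- brake (a joint): brake lever (rad): 0 = paddle fully up, shoe 10 mm off the tyre; grows as the paddle goes down; at about 0.28 the shoe meets the tyre and stops there. Stiff pivot: about 4 N on the paddle moves it and it stays where it is left; pressed home with 8 to 12 N it keeps the shoe on the tyre.
- shoe: black rubber brake shoe, 28 mm square, beside the tread on the right-hand (-y) side of the stand, in the wheel's plane. Origin on the lever's pivot, 210 mm above the table and 178 mm to the right of the wheel's centre
- pedal: black rubber paddle on the end of the brake lever, outside the stand on its right. Origin on the pivot, as shoe
- tyre: rubber tyre with its rim, 300 mm across, 42 mm wide, 104 mm inner radius; its top is about 285 mm above the table. Origin and axes as hub
- paddle (a point): middle of the paddle's top face; the paddle is 36 mm (along x) by 40 mm (along y) and 8 mm thick, about 88 mm outside the pivot, about 239 mm above the table when up and 217 mm when the shoe meets the tyre; press it from above
- stand: dark steel tube stand, fixed to the table, 414 mm wide (y), feet 200 mm long (x). Two 20 mm cross rails, 24 mm high, at the axle's level in the wheel's plane, 52 mm before and behind the wheel's middle plane along the axle. Origin on the table under the wheel's centre, x level, away from the robot, y to the left.
- tape_roll: roll of black tape, 62 mm across, 19 mm high, lying under the leaning wheel on the left; bystander, origin under its centre
- punch: rusty punch, 140 mm long, lying under the leaning wheel on the right; bystander, origin under its centre
- pliers: pliers with red handles, 201 mm long; bystander lying on the table
- wrench: rusty combination wrench, 206 mm long; bystander lying on the table
- screwdriver: screwdriver with red handle, 218 mm long; bystander lying on the table
- spray_can: spray can with a pale blue cap, 59 mm across, 200 mm high, standing on the table; bystander, origin under its centre

How it is judged:
On the way, in this order (a step that is already met when the one before it is completed fails the run):
1. the fingers push a spoke while the valve is still below the axle (contact force between the fingers and spokes above 0.3 N and height (world z) of valve_cap below 0.145 m), for 0.04 s.
2. the valve stands at the top (cap within 8 mm of the upright plane through the axle), the wheel is still, the brake is not yet on (y of valve_cap in the frame of stand between -0.008 and 0.008 m and height (world z) of valve_cap above 0.19 m and velocity of joint wheel between -0.1 and 0.1 rad/s and value of joint brake below 0.15 rad), for 0.2 s.
At the end, for the whole second after the job is handed in: Valve cap above the axle and within 8 mm (7 degrees) of the upright plane through it, wheel still, axle home in its slots (under 4 mm up), brake shoe bearing on the tyre with over 1.5 N after the lever is let go, and no bystander moved by 30 mm (y of valve_cap in the frame of stand between -0.008 and 0.008 m and height (world z) of valve_cap above 0.19 m and velocity of joint wheel between -0.1 and 0.1 rad/s and value of joint axle below 0.004 m and contact force between shoe and tyre above 1.5 N and value of joint brake above 0.2 rad and distance of each of tape_roll, punch, pliers, wrench, screwdriver, spray_can from where it was at the start of the episode below 0.03 m); the robot touches nothing.
It fails at once if the robot pushes on the valve (over 3 N) (contact force between any of the fingers, the arm and valve above 3 N).
It fails at once if the axle is lifted over 8 mm in its slots (value of joint axle above 0.008 m).
It fails at once if the spokes are gripped or forced (over 30 N) (contact force between the fingers and spokes above 30 N).
It fails at once if the brake lever is gripped or forced (over 40 N) (contact force between the fingers and pedal above 40 N).
It fails at once if a bystander is moved over 30 mm (distance of any of tape_roll, punch, pliers, wrench, screwdriver, spray_can from where it was at the start of the episode above 0.03 m).
It also fails if it takes over 67 s, if anything falls off the work surface, if the arm or the gripper's body presses on something with over 40 N, if the wrist force passes 120 N, or if a joint passes its speed limit or range.

### The arm

A 6-joint arm with a two-finger parallel gripper is mounted at the origin on the work surface; the furniture and walls round the work are solid. World frame = base frame: x ahead of the robot, y to its left, z up, the work surface at z = 0. Lengths are in m, angles in rad, forces in N, time in s.
With the tool pointing down it reaches from about 0.275 to 0.775 m from the base axis. Payload 14.6 kg.
Tool frame: the origin (TCP) lies midway between the tips of the shut fingers; the grasp point (between the pads) lies 19 mm behind it (arm.grip_point_offset is the distance from the TCP to the grasp point, in m); z points along the fingers, y is the line along which they close (so a half turn about z gives the same grasp; the last joint's range is limited). The gripper opens to 85 mm and grips with 20 to 120 N. Pads are 22 mm wide; open, the fingers measure 114 mm over their backs; the gripper's body (76 mm by 85 mm) begins 54 mm behind the grasp point. The pads swing forward as they close: fully open they stand 13 mm farther back than shut.
Start: joints at [0.973, 0.263, -0.048, 1.259, 0, 1.415], TCP at [0.225, 0.474, 0.231] pointing down, gripper open.
Joint ranges: [-2.65, 2.65], [-0.89, 1.7], [-1.18, 1.37], [-2.13, 2.11], [-1.35, 1.29], [-3.14, 3.14]. Speed limits (rad/s): [1.89, 1.89, 2.57, 2.79, 3.14, 3.14].

### API

Orientations are given as a unit quaternion [w, x, y, z].
In Python, from cell import arm gives the robot as it stands. Calls block until the motion is done:
- arm.move_ptp(position, orientation): joint-space move of the TCP to a pose.
- arm.move_straight(position, attitude=None, rate=0.15, guard=None): straight line of the TCP; attitude=None keeps the orientation; rate is the mean speed in m/s. With guard (N) it stops when the force on the tool has changed by that much, and returns True; else False.
- arm.move_joints(angles): joint-space move.
- arm.gripper_to(opening, force=None): finger opening in m; force is the grip in N (None keeps the last); returns when the fingers have stopped.
- arm.dwell(seconds).
- arm.solve_ik(position, orientation): joint angles nearest the present ones, or None.
- arm.observe(): the state.
- arm.snapshot(name): name is "scene" or "top" or "wrist"; returns a dict with "color" (480x640x3 uint8, red, green, blue), "depth" (480x640 float32, m along the optical axis (not along the pixel's ray), 0 where there is no reading), "intrinsics" (3x3 intrinsics, pixels), "eye" and "rotation" of the camera in the world. Camera axes: x right, y down, z forward; pixel columns grow to the right and rows downward; lengths in m; the calibration is good to about 2 mm. A picture is of the moment at which its call begins.
A pose or a line that the arm cannot do raises arm.IKError and nothing moves.
- arm.close_job(): hands the job in; it is judged then, once.
The state is a dict: "time": time; "joint_positions": joint angles; "qd": joint speeds; "joint_torque": joint torques, N m; "position": TCP position; "eef_rot": TCP orientation; "wrist_force": force on the tool from outside, world axes, zero at the start; "moment": the same for the moment, N m; "width": finger opening in m; "grasp_force": force on a finger pad.
Only numpy, scipy, OpenCV 4.12 (cv2) and the standard library are available. Lean on these libraries where they do the work, as an engineer would, in place of code of your own. Each camera call takes 0.05 s, during which the arm holds its last target. There are 200 camera calls.

## Working session

There is one attempt and no reset: what is moved stays moved. The work goes in short steps, each a Python script; the robot and the scene stay as the last script left them, time stands still between calls to the robot, and variables do not carry over. Pictures are saved under pics/ and viewed, at most 10 in all, crops included, and the job is handed in when it is done.

```bash
ls; mkdir -p pics; python3 - <<'E'
from cell import arm
import cv2,numpy as np
for n in ("scene","top"):
    s=arm.snapshot(n); cv2.imwrite(f"pics/{n}0.png",s["color"][:,:,::-1]); np.savez(f"{n}0.npz",**s)
    print(n,s["eye"],s["rotation"],s["intrinsics"],(s["depth"]>0).mean())
print(arm.observe())
E
```

```text
pics
scene [-0.24373918  0.92270572  0.68368666] [ 0.17576158 -0.27959358  0.78743488 -0.52046287] [[585.55251049   0.         316.00177189]
 [  0.         585.55251049 237.7468203 ]
 [  0.           0.           1.        ]] 0.9880305989583333
top [2.59689053e-01 4.68502795e-04 1.37497207e+00] [-0.06924415  0.7068601  -0.70146991  0.0591101 ] [[615.66648172   0.         312.10460809]
 [  0.         615.66648172 241.24550601]
 [  0.           0.           1.        ]] 0.9959602864583333
{'time': 0.1, 'joint_positions': array([ 9.72695263e-01,  2.63512413e-01, -4.88979477e-02,  1.25939919e+00,
        2.99554475e-05,  1.41554710e+00]), 'qd': array([ 0.00159728, -0.00205394,  0.00099321,  0.00115462,  0.00032604,
       -0.00085285]), 'joint_torque': array([ 4.15547649e-03, -6.38576889e+01,  3.85063469e+01,  9.88540531e-03,
       -5.05818559e-05,  2.06451517e-05]), 'position': array([0.22479923, 0.47415432, 0.23084485]), 'eef_rot': array([-2.00274642e-04,  2.19620932e-01,  9.75585152e-01, -4.65584289e-04]), 'wrist_force': array([-0.95149589,  0.48472718, -0.69072407]), 'moment': array([ 0.00489877, -0.06412559,  0.02773967]), 'grasp_force': 0.0, 'width': 0.08508824292595231}
```

View pics/scene0.png

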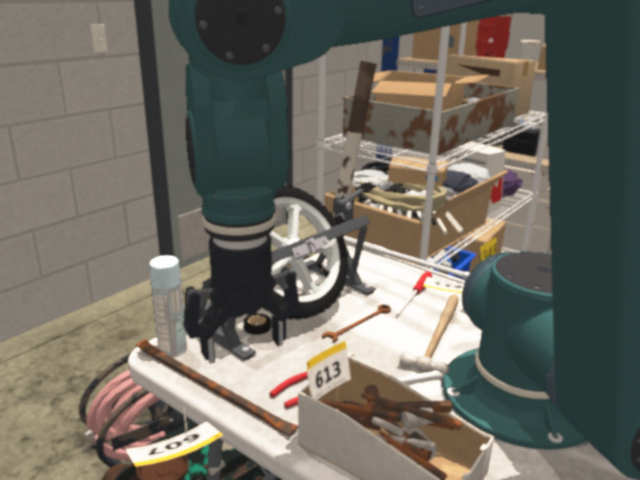

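View pics/top0.png

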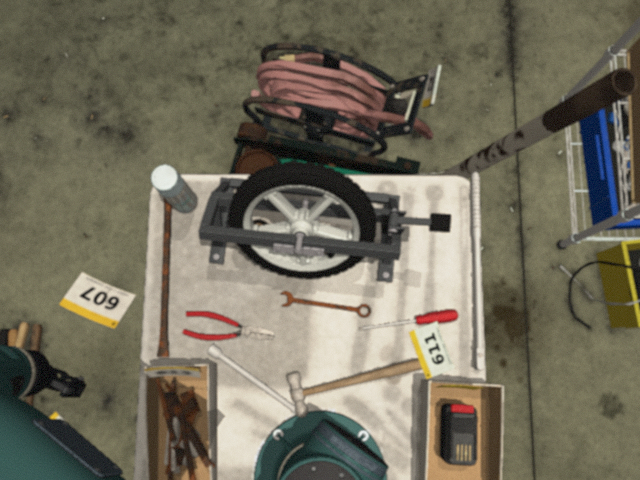

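The top view shows the wheel at about (302,220), the paddle at (440,222) and the front rail across row ~238. The valve isn't clear yet, so I'll locate these by depth and enlarge the wheel.

```bash
cat > h.py <<'E'
import numpy as np,cv2
from scipy.spatial.transform import Rotation as R
def cloud(s):
    K=s["intrinsics"];d=s["depth"];v,u=np.mgrid[:480,:640]
    p=np.stack([(u-K[0,2])/K[0,0]*d,(v-K[1,2])/K[1,1]*d,d],-1)
    q=np.array(s["rotation"]); M=R.from_quat(q[[1,2,3,0]]).as_matrix() if q.size==4 else q
    return p@M.T+s["eye"]
def proj(s,P):
    q=np.array(s["rotation"]); M=R.from_quat(q[[1,2,3,0]]).as_matrix()
    c=(np.atleast_2d(P)-s["eye"])@M; c=c@s["intrinsics"].T; return c[:,:2]/c[:,2:]
E
python3 - <<'E'
from h import *
s=dict(np.load("top0.npz"));P=cloud(s);c=s["color"].astype(int)
print("table",P[290,240],"paddle",P[222,440])
m=np.zeros((480,640),bool);m[210:236,425:455]=1
m&=(abs(P[...,2]-.24)<.03)
print("paddle mean",P[m].mean(0),np.ptp(P[m],axis=0),m.sum())
# front rail points
for u in (215,230,340,360,390):
    col=P[225:262,u]; print(u,[(225+i,*np.round(x,3)) for i,x in enumerate(col)][::3])
g=c.max(2)
# tyre: dark, outer contour rear half
for px in [(302,170),(232,215),(374,215),(300,275),(302,222),(302,235)]: print(px,np.round(P[px[1],px[0]],3))
for nm,box in (("top",(195,150,465,290)),("scene",(260,170,390,360))):
    im=cv2.imread(f"pics/{nm}0.png")[box[1]:box[3],box[0]:box[2]]
    f=min(800/im.shape[1],600/im.shape[0]); im=cv2.resize(im,None,fx=f*.99,fy=f*.99,interpolation=cv2.INTER_CUBIC)
    cv2.imwrite(f"pics/{nm}0c.png",im);print(nm,f*.99)
E
```

```text
table [ 4.00196386e-01  1.82085193e-01 -1.30049070e-04] paddle [ 0.5061241  -0.22198812  0.24205855]
paddle mean [ 0.50645627 -0.22094426  0.23691041] [0.03843916 0.04909629 0.01954232] 441
215 [(225, np.float64(0.533), np.float64(0.23), np.float64(0.076)), (228, np.float64(0.503), np.float64(0.21), np.float64(0.189)), (231, np.float64(0.497), np.float64(0.21), np.float64(0.191)), (234, np.float64(0.49), np.float64(0.209), np.float64(0.195)), (237, np.float64(0.485), np.float64(0.21), np.float64(0.188)), (240, np.float64(0.26), np.float64(0.0), np.float64(1.375)), (243, np.float64(0.502), np.float64(0.238), np.float64(0.025)), (246, np.float64(0.498), np.float64(0.24), np.float64(0.011)), (249, np.float64(0.491), np.float64(0.24), np.float64(0.01)), (252, np.float64(0.484), np.float64(0.239), np.float64(0.012)), (255, np.float64(0.476), np.float64(0.238), np.float64(0.021)), (258, np.float64(0.469), np.float64(0.237), np.float64(0.021)), (261, np.float64(0.463), np.float64(0.238), np.float64(0.014))]
230 [(225, np.float64(0.517), np.float64(0.186), np.float64(0.151)), (228, np.float6
[... 2821 characters left out ...]
64(0.076)), (243, np.float64(0.498), np.float64(-0.148), np.float64(0.066)), (246, np.float64(0.469), np.float64(-0.134), np.float64(0.19)), (249, np.float64(0.462), np.float64(-0.133), np.float64(0.196)), (252, np.float64(0.456), np.float64(-0.133), np.float64(0.197)), (255, np.float64(0.451), np.float64(-0.133), np.float64(0.191)), (258, np.float64(0.446), np.float64(-0.134), np.float64(0.183)), (261, np.float64(0.464), np.float64(-0.152), np.float64(0.025))]
(302, 170) [0.595 0.037 0.279]
(232, 215) [0.26  0.    1.375]
(374, 215) [ 0.53  -0.103  0.194]
(300, 275) [0.428 0.046 0.056]
(302, 222) [0.518 0.039 0.18 ]
(302, 235) [0.491 0.039 0.182]
top 2.933333333333333
scene 3.126315789473684
```

View pics/top0c.png

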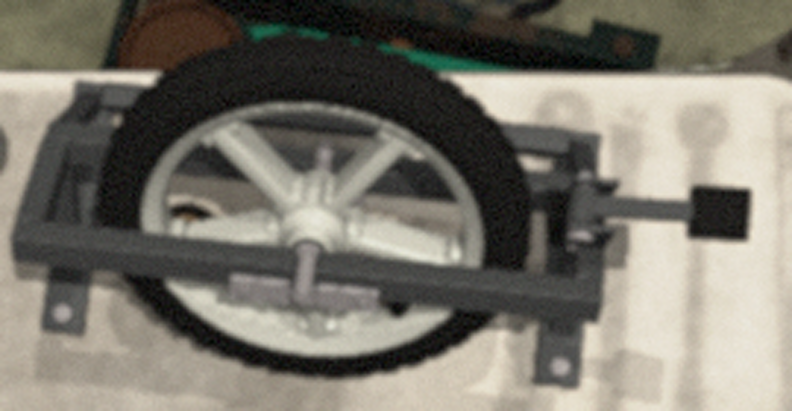

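The enlarged view shows spokes up-left, up-right, left and right, plus one behind the rail. The black blob at crop (400,305), full-image pixel (333,255), is probably the valve, at about 144° clockwise. I'll check this by fitting the frame and overlaying it.

```bash
cat >> h.py <<'E'
YAW=-0.11; HUB=np.array([.520,.040,.15])
T=np.deg2rad(35)
def axes(yaw=None):
    yaw=YAW if yaw is None else yaw
    ex=np.array([np.cos(yaw),np.sin(yaw),0]);ey=np.array([-np.sin(yaw),np.cos(yaw),0]);z=np.array([0,0,1.])
    return ex,ey,z,np.cos(T)*ex-np.sin(T)*z,np.sin(T)*ex+np.cos(T)*z
def wp(r,phi,d=0,hub=None,yaw=None):
    "point at radius r, phi deg clockwise from top, d along axle"
    ex,ey,z,a,u=axes(yaw); hub=HUB if hub is None else hub
    p=np.deg2rad(phi); return hub+r*(np.cos(p)*u-np.sin(p)*ey)+d*a
E
python3 - <<'E'
from h import *
s=dict(np.load("top0.npz"));P=cloud(s)
# rail yaw: points 0.18<z<0.21 in front-rail area
v,u=np.mgrid[:480,:640]
m=(P[...,2]>.178)&(P[...,2]<.21)&(P[...,0]<.505)&(P[...,0]>.44)&(v>228)&(v<262)&(((u>207)&(u<232))|((u>325)&(u<398)))
y=P[m][:,1];x=P[m][:,0];k=np.polyfit(y,x,1);k=np.polyfit(y[abs(x-np.polyval(k,y))<.02],x[abs(x-np.polyval(k,y))<.02],1)
print("rail",k,"yaw",-np.arctan(k[0]),"x at .04",np.polyval(k,.04))
im=cv2.imread("pics/top0.png");F=4;x0,y0=200,150
im=cv2.resize(im[150:290,200:400],None,fx=F,fy=F,interpolation=cv2.INTER_CUBIC)
def pl(pts,c): 
    q=((proj(s,pts)-[x0,y0]+.5)*F).astype(int); cv2.polylines(im,[q.reshape(-1,1,2)],False,c,1)
yaw=-np.arctan(k[0])
for r,d,c in((104,-15,(0,255,0)),(150,0,(0,255,255)),(24,-15,(255,0,255))):
    pl(np.array([wp(r/1e3,t,d/1e3,yaw=yaw) for t in range(0,361,5)]),c)
for t in range(36,360,72): pl(np.array([wp(.024,t,-.015,yaw=yaw),wp(.104,t,-.015,yaw=yaw)]),(0,0,255))
pl(np.array([wp(.104,144,0,yaw=yaw),wp(.063,144,-.0135,yaw=yaw)]),(255,0,0))
cv2.imwrite("pics/ov.png",im)
E
```

```text
rail [0.09077876 0.47090599] yaw -0.0905306221019613 x at .04 0.4745371449594639
```

View pics/ov.png

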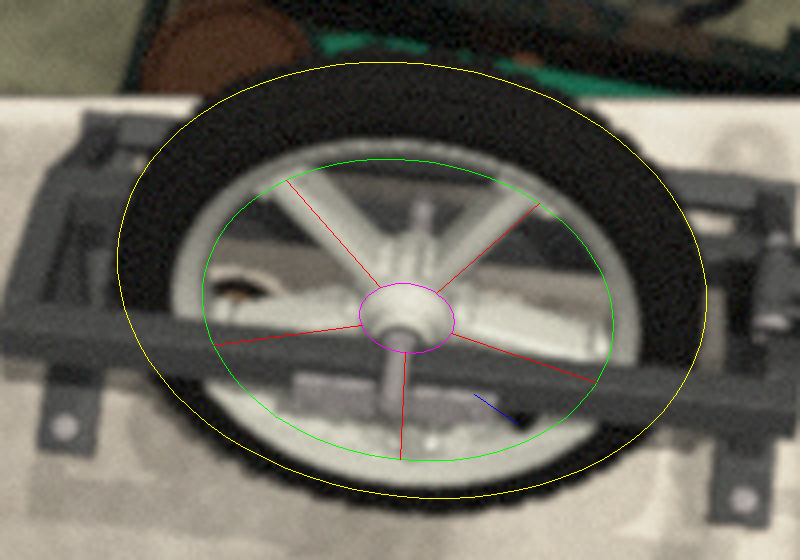

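View pics/scene0c.png

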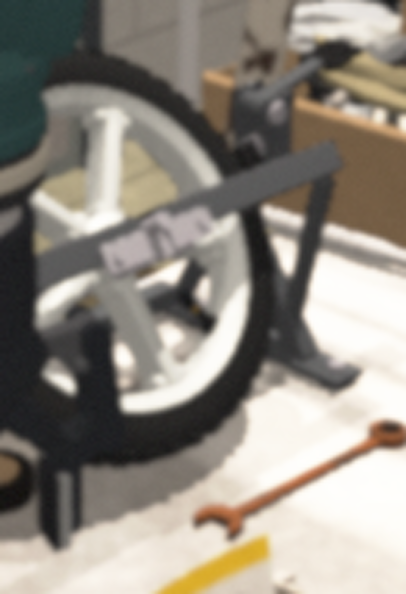

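The overlay confirms the valve is near 144°: the blob at (515,415) lies on the predicted stem. The hub should move about 5 mm further in x. I'll refine the yaw and hub from ray-cast rail ends and spoke depth points.

```bash
cat >> h.py <<'E'
def ray(s,uv,z):
    q=np.array(s["rotation"]);M=R.from_quat(q[[1,2,3,0]]).as_matrix()
    d=M@np.linalg.inv(s["intrinsics"])@[uv[0],uv[1],1]; return s["eye"]+d*(z-s["eye"][2])/d[2]
def spokefit(s,th0,umin=.02,yaw=None,fit=True):
    """wheel angle (deg) and in-plane hub shift (right,up) from bright depth points near the wheel plane"""
    from scipy.optimize import least_squares
    ex,ey,z,a,u=axes(yaw);P=cloud(s)-HUB;g=s["color"].min(2)
    D=P@a;X=-(P@ey);Y=P@u;r=np.hypot(X,Y)
    m=(s["depth"]>0)&(abs(D+.005)<.022)&(r>.035)&(r<.092)&(Y>umin)&(g>90)
    X,Y=X[m],Y[m]
    def res(p):
        x,y=X-p[1],Y-p[2];ph=np.arctan2(x,y)-p[0]-np.deg2rad(36);w=2*np.pi/5
        e=ph-w*np.round(ph/w);return np.hypot(x,y)*np.sin(e)
    best=least_squares(res if fit else (lambda p:np.r_[res(p),300*p[1:]]),[np.deg2rad(th0),0,0],loss="soft_l1",f_scale=.004)
    return np.rad2deg(best.x[0]),best.x[1:]*1e3,len(X),np.std(best.fun)*1e3
E
python3 - <<'E'
from h import *
s=dict(np.load("top0.npz"))
A,B=ray(s,(200.2,243),.175),ray(s,(401.6,259.5),.175)
print(A,B,np.linalg.norm(A-B),"yaw",-np.arctan((A-B)[0]/(A-B)[1]),"mid",(A+B)/2)
A,B=ray(s,(200.2,233.),.19),ray(s,(401.6,249.5),.19);print(A,B)
for yaw in(-.09,-.1): print(spokefit(s,144,yaw=yaw))
E
```

```text
[0.4752281  0.24093964 0.175     ] [ 0.4448066  -0.15766961  0.175     ] 0.39976843309591376 yaw -0.07617145499931603 mid [0.46001735 0.04163501 0.175     ]
[0.49251725 0.23877014 0.19      ] [ 0.4621988  -0.15603457  0.19      ]
(np.float64(140.2901088684079), array([0.17886717, 9.41085006]), 582, np.float64(3.999171722029924))
(np.float64(139.8525475537787), array([0.32076823, 9.40865498]), 582, np.float64(3.9858536919411383))
```

```bash
sed -i 's/^YAW=.*/YAW=-0.085; HUB=np.array([.527,.040,.15])/' h.py; cat >> h.py <<'E'
def tool(tilt=30,flip=False):
    ex,ey,z,a,u=axes();t=np.deg2rad(tilt);zt=np.sin(t)*ex-np.cos(t)*z;yt=-ey if flip else ey
    q=R.from_matrix(np.stack([np.cross(yt,zt),yt,zt],1)).as_quat();return q[[3,0,1,2]],zt
def arc(arm,r0,r1,f0,f1,d,rate=.05,step=12,guard=None):
    n=max(1,int(np.ceil(abs(f1-f0)/step)))
    for k in range(1,n+1):
        w=k/n; hit=arm.move_straight(wp(r0+(r1-r0)*w,f0+(f1-f0)*w,d),rate=rate,guard=guard)
        o=arm.observe();print(round(f0+(f1-f0)*w),o["time"].__round__(1),np.round(o["wrist_force"],1))
        if hit: print("guard");return True
def save(arm,n,name,crop=None,f=1):
    s=arm.snapshot(n);im=s["color"][:,:,::-1]
    if crop: im=cv2.resize(im[crop[1]:crop[3],crop[0]:crop[2]],None,fx=f,fy=f,interpolation=cv2.INTER_CUBIC)
    cv2.imwrite(f"pics/{name}.png",im);np.savez(f"{name}.npz",**s);return s
E
python3 - <<'E'
from h import *
from cell import arm
p=arm.observe()["position"]
for fl in(False,True):
    q,zt=tool(30,fl);E=wp(.062,66,-.002)
    for P in(E-.2*zt,E,wp(.062,0,-.002),wp(.062,-70,-.002)): print(fl,P,arm.solve_ik(P,q))
arm.gripper_to(0,20); arm.move_straight([p[0],p[1],.45],rate=.2)
print(arm.observe()["time"])
E
```

```text
False [ 0.4353321  -0.00903446  0.34500934] [-0.27017312 -0.27889916 -0.42906866  0.9044623   0.09218887 -0.16082205]
False [ 0.53497106 -0.01752422  0.17180426] [-0.22199828  0.00160451 -0.70378091  0.34587879  0.06833825 -0.11882938]
False [0.56080096 0.03711998 0.20193458] [-0.07677997  0.02139045 -0.5912332   0.43458852 -0.00410998  0.0071188 ]
False [0.54243275 0.09715709 0.16851748] [ 0.06955173  0.04355705 -0.67031186  0.33850526 -0.07704479  0.13411182]
True [ 0.4353321  -0.00903446  0.34500934] [-0.27017312 -0.27889916 -0.42906866  0.9044623   0.09218887  2.9807706 ]
True [ 0.53497106 -0.01752422  0.17180426] [-2.21998284e-01  1.60451130e-03 -7.03780907e-01  3.45878790e-01
  6.83382505e-02  3.02276327e+00]
True [0.56080096 0.03711998 0.20193458] [-0.07677997  0.02139045 -0.5912332   0.43458852 -0.00410998 -3.13447385]
True [0.54243275 0.09715709 0.16851748] [ 0.06955173  0.04355705 -0.67031186  0.33850526 -0.07704479 -3.00748083]
2.1083
```

Everything is reachable with flip=False. I'll move to the approach pose and look with the wrist camera before entering.

```bash
python3 - <<'E'
from h import *
from cell import arm
q,zt=tool();E=wp(.062,66,-.002)
arm.move_ptp(E-.2*zt,q);print(arm.observe()["time"])
s=save(arm,"wrist","w1"); print(spokefit(s,140,umin=-.01),s["eye"])
im=cv2.imread("pics/w1.png")
def pl(pts,c): cv2.polylines(im,[proj(s,np.array(pts)).astype(int).reshape(-1,1,2)],False,c,1)
for r,d,c in((.104,-.015,(0,255,0)),(.024,-.015,(255,0,255))): pl([wp(r,t,d) for t in range(0,361,5)],c)
for t in range(36,360,72): pl([wp(.024,t-4,-.015),wp(.104,t-4,-.015)],(0,0,255))
pl([wp(.104,140,0),wp(.063,140,-.0135)],(255,0,0))
cv2.imwrite("pics/w1o.png",im)
E
```

```text
4.0333
(np.float64(139.21299530622235), array([ 4.90625072, -0.70356429]), 2285, np.float64(4.12033143650341)) [0.3007263  0.00159195 0.43221806]
```

View pics/w1o.png

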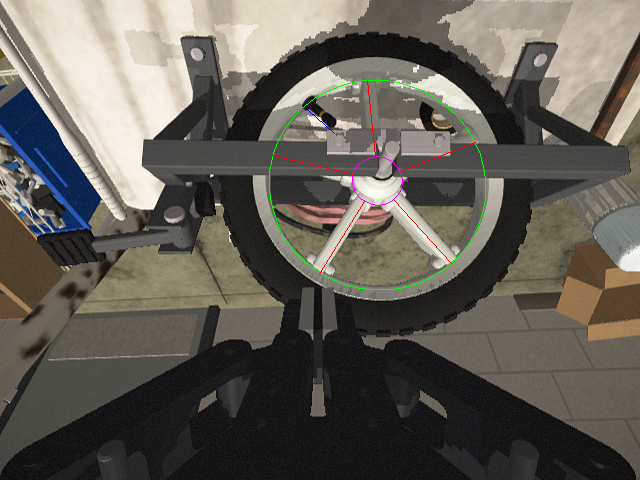

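The wrist image (upside down) matches the overlay. The valve is at (318,108), about 140°, and the gap right of the up-right spoke is free. Starting stroke 1.

```bash
python3 - <<'E'
from h import *
from cell import arm
q,zt=tool();E=wp(.062,66,-.002)
print(arm.move_straight(E-.08*zt,rate=.15),arm.move_straight(E,rate=.06,guard=8),arm.observe()["wrist_force"])
h=arc(arm,.062,.062,66,-66,-.002,guard=15)
s=save(arm,"top","t2",(200,150,400,290),4)
print(spokefit(s,20))
E
```

```text
False False [-0.42313354 -0.44849569 -0.43796087]
54 6.9 [0.6 0.2 0.2]
42 7.3 [-0.3 -0.1 -0.6]
30 7.7 [-0.6  0.2 -0.1]
18 8.2 [-1.1 -0.4  0.3]
6 8.6 [-0.7  0.3 -0. ]
-6 9.0 [-0.1  0.5 -0.5]
-18 9.4 [-0.3  0.1 -0. ]
-30 9.8 [ 0.3  0.5 -0.1]
-42 10.2 [ 0.2 -0.5  0.3]
-54 10.6 [ 0.7 -0.5  0. ]
-66 11.0 [-0.1 -0.2 -1. ]
(np.float64(32.48404721256049), array([-4.26976569,  9.43236323]), 551, np.float64(5.851803153818951))
```

View pics/t2.png

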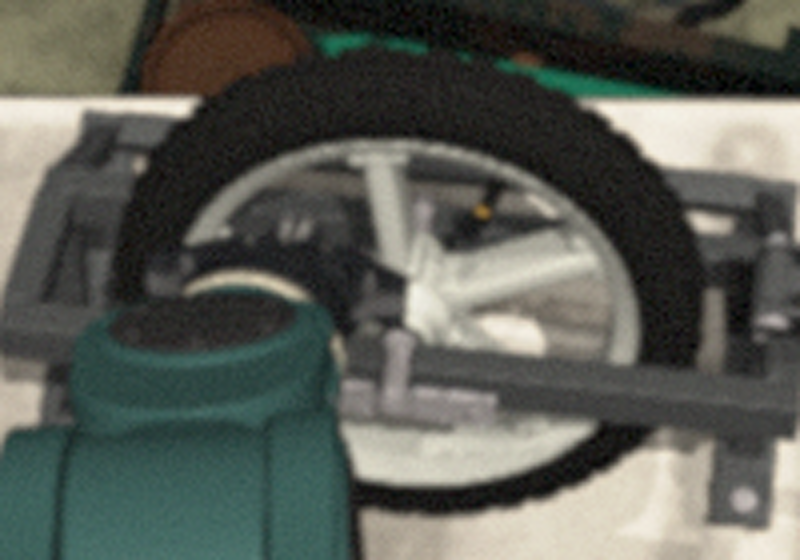

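The valve stem is now up-right, running from (495,190) to its cap near (470,235), at about 25°. I'll push this stroke a little further so the next entry is roomier, then withdraw and measure.

```bash
python3 - <<'E'
from h import *
from cell import arm
q,zt=tool()
arc(arm,.062,.066,-66,-78,-.002,rate=.04,step=6,guard=12)
p=arm.observe()["position"]
arm.move_straight(p-.2*zt,rate=.2)
E2=wp(.068,80,-.002)
arm.move_straight(E2-.2*zt,rate=.25)
print(arm.observe()["time"])
s=save(arm,"wrist","w3")
for fit in(True,False): print(spokefit(s,13,umin=-.01,fit=fit))
A=spokefit(s,13,umin=-.01,fit=False)[0]
im=cv2.imread("pics/w3.png")
def pl(pts,c): cv2.polylines(im,[proj(s,np.array(pts)).astype(int).reshape(-1,1,2)],False,c,1)
for r,d,c in((.104,-.015,(0,255,0)),(.024,-.015,(255,0,255))): pl([wp(r,t,d) for t in range(0,361,5)],c)
for t in range(36,360,72): pl([wp(.024,t+A,-.015),wp(.104,t+A,-.015)],(0,0,255))
pl([wp(.104,A,0),wp(.063,A,-.0135)],(255,0,0)); pl([HUB-.0*zt,wp(.15,0)],(255,255,0))
cv2.imwrite("pics/w3o.png",im)
E
```

```text
-72 11.4 [ 0.2  0.1 -0. ]
-78 11.7 [-0.4  0.6  0.6]
13.6333
(np.float64(19.980807473857702), array([ 1.74087793, -0.34869178]), 2877, np.float64(3.8711517517356544))
(np.float64(20.702006419812978), array([ 0.00649447, -0.00863068]), 2877, np.float64(3.9219761220447897))
```

View pics/w3o.png

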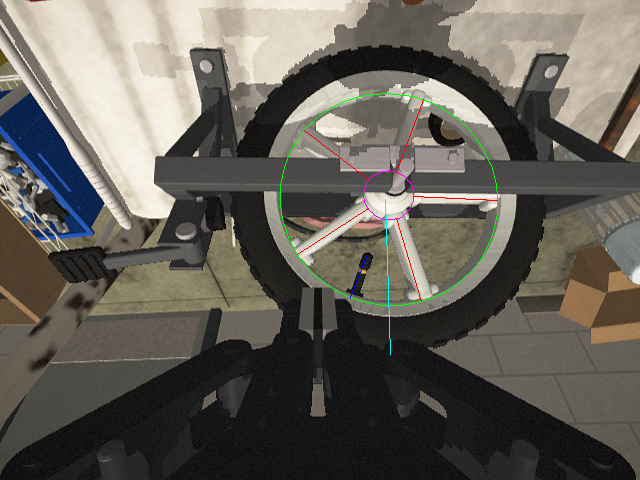

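The overlay fits well: the valve is at about 20° (cap at (367,258)). Reaching under the next spoke from the right would be tight against the rail. Instead I'll push the left spoke (−87°) further down, using a steeper tool (15°) that clears the rail.

```bash
python3 - <<'E'
from h import *
from cell import arm
ex,ey,z,a,u=axes()
q,zt=tool(15)
pt=lambda X,Y,d:HUB-X*ey+Y*u+d*a
E=pt(-.068,.032,-.003)
print(arm.solve_ik(E,q))
arm.move_straight(wp(.068,0,-.002)-.24*tool()[1],rate=.25)
arm.move_ptp(E-.15*zt,q)
print(arm.move_straight(E,rate=.1,guard=8))
for Y in(.022,.012,.003):
    hit=arm.move_straight(pt(-.068,Y,-.003),rate=.04,guard=12);o=arm.observe();print(Y,hit,o["time"],np.round(o["wrist_force"],1))
    if hit:break
p=o["position"]
arm.move_straight(p+.006*u,rate=.05)
arm.move_straight(p+.006*u-.15*zt,rate=.2)
q,z3=tool();arm.move_ptp(wp(.068,80,-.002)-.2*z3,q)
print(arm.observe()["time"])
s=save(arm,"wrist","w4")
for fit in(True,False): print(spokefit(s,8,umin=-.01,fit=fit))
E
```

```text
[ 0.06580582  0.17534069 -0.35658073  0.77991509 -0.03889345  0.14574094]
True
0.022 False 16.6667 [-1.2  0.  -0.1]
0.012 False 17.0667 [-0.3 -0.2 -0.2]
0.003 False 17.4417 [0.3 0.2 1.1]
19.2833
(np.float64(12.076743701034312), array([ 1.41040218, -0.67089749]), 2347, np.float64(4.1743900641279605))
(np.float64(13.007532507318992), array([ 0.00134447, -0.00319268]), 2347, np.float64(4.224763077845076))
```

```bash
python3 - <<'E'
from h import *
from cell import arm
q,zt=tool();E=wp(.068,80,-.002)
arm.move_straight(E-.08*zt,rate=.2)
print(arm.move_straight(E,rate=.08,guard=8),arm.observe()["wrist_force"])
arc(arm,.068,.068,80,62,-.002,rate=.04,step=6,guard=12)
arm.move_straight(wp(.068,66,-.002),rate=.05)
arm.move_straight(wp(.068,66,-.002)-.2*zt,rate=.2)
print(arm.observe()["time"])
s=save(arm,"wrist","w5")
for fit in(True,False): print(spokefit(s,5,umin=-.01,fit=fit))
E
```

```text
False [-0.98632706  0.16099387  0.65121576]
74 21.6 [ 0.5  0.2 -0.2]
68 21.9 [-0.5  0.5 -0.5]
62 22.2 [ 0.8 -0.5 -0.3]
23.6083
(np.float64(-4.298342196473034), array([ 4.87950251, -0.63772529]), 2306, np.float64(4.064806351755571))
(np.float64(-1.142751058635455), array([ 0.00315986, -0.00295319]), 2306, np.float64(4.231077374419895))
```

```bash
python3 - <<'E'
from h import *
s=dict(np.load("w5.npz"));im=cv2.imread("pics/w5.png")
def pl(pts,c): cv2.polylines(im,[proj(s,np.array(pts)).astype(int).reshape(-1,1,2)],False,c,1)
for r,d,c in((.104,-.015,(0,255,0)),(.150,0,(0,255,255)),(.024,-.015,(255,0,255))): pl([wp(r,t,d) for t in range(0,361,5)],c)
for t in range(36,360,72): pl([wp(.024,t-1.1,-.015),wp(.104,t-1.1,-.015)],(0,0,255))
pl([wp(.104,0,0),wp(.063,0,-.0135)],(255,0,0))
ex,ey,z,a,u=axes()
for d in(-.062,):
  for h in(.012,-.012): pl([HUB+d*a+h*u-.207*ey,HUB+d*a+h*u+.207*ey],(255,255,0))
cv2.imwrite("pics/w5o.png",im)
E
```

```text
(no output)
```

View pics/w5o.png

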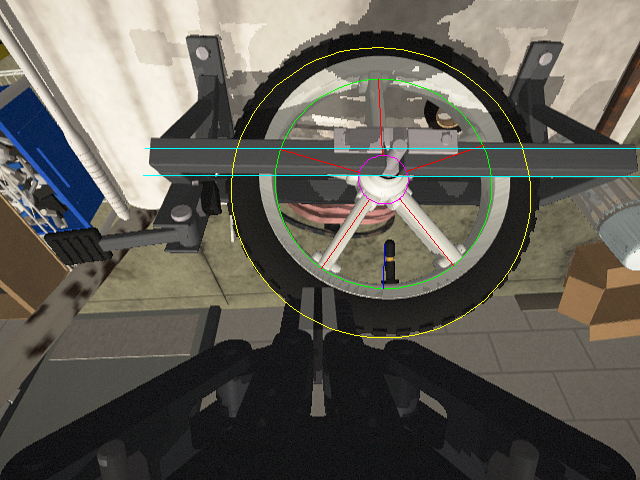

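The valve now stands almost upright, with its cap at (389,243), about 5 px left of the predicted line. The rail shows the yaw should be about −0.10. I'll check the stand's midline using the foot bolts (203,54) and (542,50), and compute the cap's lateral offset.

```bash
python3 - <<'E'
from h import *
def mid(s,a,b,z):
    A,B=ray(s,a,z),ray(s,b,z);d=A-B; d*=np.sign(d[1]); yaw=-np.arctan(d[0]/d[1]); return (A+B)/2,yaw,np.linalg.norm(d)
w=dict(np.load("w5.npz"));t=dict(np.load("top0.npz"))
r=[mid(w,(203,54),(542,50),.012),mid(t,(216.2,257.5),(385.5,275),.012)]
# cap by ray at its height; wheel frame
zc=.15+.068*np.cos(T)+.0135*np.sin(T)
C=ray(w,(389,245),zc); print("cap",C)
for m,yaw,L in r:
    for yw in(yaw,-.1):
        ey=np.array([-np.sin(yw),np.cos(yw),0]); print(m,yaw,L,"cap y",(C-m)@ey*1e3,"hub y",(HUB-m)@ey*1e3)
E
```

```text
cap [0.54814935 0.04088616 0.21344562]
[0.45053445 0.04323888 0.012     ] -0.07343487236971213 0.37660195069763974 cap y 4.815512115385195 hub y 2.380039969668278
[0.45053445 0.04323888 0.012     ] -0.07343487236971213 0.37660195069763974 cap y 7.404257199975611 hub y 4.411116281106419
[0.45324616 0.04670732 0.012     ] -0.09689063473946229 0.3807832453227032 cap y 3.386993234773307 hub y 0.4590241219102196
[0.45324616 0.04670732 0.012     ] -0.09689063473946229 0.3807832453227032 cap y 3.6824320174710103 hub y 0.6892910986018186
```

By the estimates the cap is 3–5 mm left of the midline. I'll nudge it about 3° clockwise from the left side, measuring against the same wrist view.

```bash
python3 - <<'E'
from h import *
from cell import arm
q,zt=tool();r=.068
V=wp(.068,66,-.002)-.2*zt
for end in(-65,-62.5,-60):
    E=wp(r,-78,-.002)
    arm.move_straight(E-.2*zt,rate=.3);arm.move_straight(E-.07*zt,rate=.25)
    if arm.move_straight(E,rate=.1,guard=8): print("entry hit",arm.observe()["wrist_force"])
    arc(arm,r,r,-78,end,-.002,rate=.025,step=15,guard=12)
    arm.move_straight(wp(r,end-4,-.002),rate=.05)
    arm.move_straight(wp(r,end-4,-.002)-.2*zt,rate=.25); arm.move_straight(V,rate=.3)
    s=save(arm,"wrist","w6");f=spokefit(s,2,umin=-.01,fit=False);print(end,f,arm.observe()["time"])
    if f[0]>.5: break
E
```

```text
-65 26.7 [ 0.1  0.7 -0.5]
-65 (np.float64(0.5194221079615188), array([ 0.00272187, -0.00361057]), 2279, np.float64(4.285618023635744)) 28.6583
```

Rotated to about 0.5° in the fit, so the cap is within 1–3 mm. Now the brake.

```bash
python3 - <<'E'
from h import *
from cell import arm
t=dict(np.load("top0.npz"));C=ray(t,(442.6,223.3),.239);print(C)
q,zt=tool(0)
p=arm.observe()["position"]
arm.move_straight(p+[-.02,-.03,.08],rate=.25)
arm.move_ptp([C[0],C[1],.32],q); arm.dwell(.2)
arm.move_straight([C[0],C[1],.250],rate=.1,guard=8)
print(arm.observe()["time"],arm.observe()["wrist_force"])
hit=arm.move_straight([C[0],C[1],.205],rate=.012,guard=10.5)
o=arm.observe();print(hit,o["time"],o["position"],o["wrist_force"])
E
```

```text
[ 0.5043176  -0.22739362  0.239     ]
31.15 [-0.23995592 -0.2243151   1.53519158]
True 33.775 [ 0.50434135 -0.2277431   0.21415768] [-0.09382789 -0.52246523  6.10441258]
```

```bash
python3 - <<'E'
from h import *
from cell import arm
p=arm.observe()["position"]
hit=arm.move_straight([p[0],p[1],.205],rate=.008,guard=6)
arm.dwell(.3);o=arm.observe();print(hit,o["time"],o["position"],o["wrist_force"])
arm.move_straight([p[0],p[1],.34],rate=.12)
q,zt=tool();V=wp(.068,66,-.002)-.2*zt
arm.move_ptp(V,q)
s=save(arm,"wrist","w7");print(spokefit(s,1,umin=-.01,fit=False),arm.observe()["time"])
E
```

```text
True 34.3833 [ 0.50434897 -0.2277498   0.2141799 ] [-0.88641064 -0.96122646  6.90242901]
(np.float64(0.4728043391964977), array([ 0.00252898, -0.00353451]), 2278, np.float64(4.286988566498066)) 36.5583
```

View pics/w7.png

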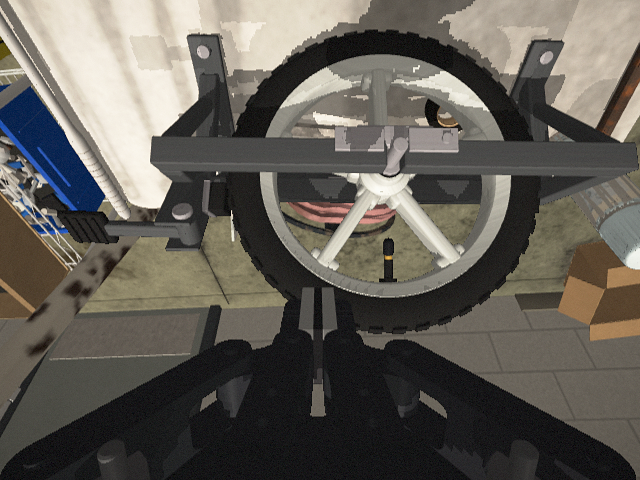

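The valve is upright in the picture (stem x≈389), the paddle is down and the shoe at (215,195) is against the tread. I'll check the cap's shift numerically and press once more, held, to be sure.

```bash
python3 - <<'E'
from h import *
from cell import arm
for n in("w5","w7"):
    s=dict(np.load(n+".npz"));g=s["color"][238:254,375:405].max(2)<45
    v,u=np.nonzero(g);c=(375+np.median(u),238+np.median(v));C=ray(s,c,.2134)
    for yw,m in((-.085,[.4519,.045]),(-.1,[.4532,.0467])): print(n,c,C,"cap y mm",(C[:2]-m)@[-np.sin(yw),np.cos(yw)]*1e3)
q,zt=tool(0);x,y=.5043,-.2276
arm.move_straight(arm.observe()["position"]+[-.02,-.03,.08],rate=.25)
arm.move_ptp([x,y,.32],q);arm.move_straight([x,y,.225],rate=.1,guard=8);arm.dwell(.3)
print(arm.observe()["wrist_force"])
print(arm.move_straight([x,y,.2],rate=.01,guard=13));o=arm.observe();print(o["position"],o["wrist_force"])
arm.dwell(.3);print(arm.observe()["wrist_force"])
arm.move_straight([x,y,.34],rate=.12);print(arm.observe()["time"])
E
```

```text
w5 (np.float64(389.0), np.float64(247.0)) [0.5509927  0.04106828 0.2134    ] cap y mm 4.49521104945702
w5 (np.float64(389.0), np.float64(247.0)) [0.5509927  0.04106828 0.2134    ] cap y mm 4.159390158113215
w7 (np.float64(388.0), np.float64(246.0)) [0.55167553 0.03954285 0.2134    ] cap y mm 3.033261080937923
w7 (np.float64(388.0), np.float64(246.0)) [0.55167553 0.03954285 0.2134    ] cap y mm 2.709752232241562
[ 0.66542495 -0.25643071 -0.72849383]
True
[ 0.50438323 -0.22771191  0.21406186] [-0.44796549  0.65061229  8.01358262]
[-0.27793726  0.02895281  8.22114084]
42.1917
```

The cap is about 3 mm off the midline (limit 8 mm), the brake is seated and the arm is clear. Handing in.

```bash
python3 -c "
from cell import arm
print(arm.close_job())"
```

```text
the job is handed in; nothing more can be done
None
```

I handed the job in at about 42 s: the valve stands at the top, about 3 mm off the upright plane by my measurement (limit 8 mm), and the brake paddle is pressed home with the shoe against the tyre; I had no direct reading of the shoe force or axle lift, and no verdict came back.

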